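Load a latch-lid cooker with apples, shut it and set the timer

ROBOT

A 6-joint arm with a two-finger parallel gripper is mounted at the origin on the work surface. World frame = base frame: x ahead of the robot, y to its left, z up, the work surface at z = 0. Lengths are in m, angles in rad, forces in N, time in s.
With the tool pointing down it reaches from about 0.3 to 0.875 m from the base axis. Payload 6.4 kg.
Tool frame: the origin (TCP) lies on the centre line of the jaws, within the pads' length; the fingertips stand 8 mm ahead of it and the grasp point (between the pads) lies 11 mm behind it; z points along the fingers, y is the line along which they close (so a half turn about z gives the same grasp; the last joint's range is limited). The gripper opens to 85 mm and grips with 20 to 120 N. Pads are 22 mm wide; open, the fingers measure 114 mm over their backs; the gripper's body (76 mm by 85 mm) begins 54 mm behind the grasp point. The pads swing forward as they close: fully open they stand 13 mm farther back than shut.
Start: joints at [-1.33, 0.181, 1.607, -0, 1.354, -0.206], TCP at [0.248, -0.519, 0.239] pointing down, gripper open.
Joint ranges: [-2.99, 2.99], [-0.89, 2.07], [0.3, 2.58], [-1.14, 4.28], [0, 2.63], [-3.12, 3.12]. Speed limits (rad/s): [2.57, 2.57, 3.01, 3.14, 3.14, 3.14].

INTERFACE

Orientations are given as a unit quaternion [w, x, y, z].
In Python, from bench import ctrl gives the robot as it stands.
- The arm moves only by the shell command python3 -m handwheel 'ROWS' [OPENING]. ROWS is JSON, a list that holds one entry, the list of rows, each a list of 4 numbers: the shift along the tool's x, y, z each as a share of 20 cm, from -1 to 1, then the turn about the tool's z as a share of 1.5 rad, from -1 to 1. In form: [[[x, y, z, twist], ...]]. A call has 1 to 10 rows; each row is the pose to reach, as a shift and turn from the pose commanded when the call began, along the tool's axes at that moment; what a row does not reach only later rows make up. A row lasts 1/8 s, in which the tool goes at most 62.5 mm and 10.7 degrees, less where a joint would pass 70% of its speed; a pose out of reach is approached as far as the arm can. A call with a number of a shift or a turn outside -1 to 1 is refused whole. A call with a gripper value outside its range is refused whole. OPENING is the finger opening in mm, from 0 to 85.4, set as the call begins (- or left out, the last holds). The fingers move at their own pace and stop on an object; the grip force is fixed at half the most. Time passes only in rows, so rows that repeat a pose let the fingers close. It gives the time, the measured TCP pose, the force, the opening and the grip force at its end, in the units of the state.
- ctrl.get_obs(): the state, without advancing time (a new reading comes with each control period).
- ctrl.camera(name): name is "scene" or "top" or "wrist"; returns a dict with "color" (480x640x3 uint8, red, green, blue), "range_z" (480x640 float32, m along the optical axis (not along the pixel's ray), 0 where there is no reading), "K" (3x3 intrinsics, pixels), "pose" (4x4, takes a point from camera to world coordinates); the wrist camera has in their place "T_tool_cam" (4x4, takes a point from camera to tool coordinates, whose origin is the TCP and whose axes are the flange's). Camera axes: x right, y down, z forward; pixel columns grow to the right and rows downward; lengths in m; the calibration is good to about 2 mm. A picture is of the moment at which its call begins: read the wrist's pose just before it.
- ctrl.hand_in(): hands the job in; it is judged then, once.
The state is a dict: "time_s": time; "q": joint angles; "dq": joint speeds; "joint_efforts": joint torques, N m; "eef_pos": TCP position; "eef_rot": TCP orientation; "wrist_force": force on the tool from outside, world axes, zero at the start; "torque": the same for the moment, N m; "opening": opening from 0.0 (shut) to 1.0 (fully open); "grasp_force": force on a finger pad.
Only numpy, scipy, OpenCV 4.12 (cv2) and the standard library are available. Lean on these libraries where they do the work, as an engineer would, in place of code of your own. Each camera call takes 0.05 s, during which the arm holds its last target. There are 200 camera calls.

TASK

Get the apples cooking: press the catch on the front of the cooker so that its lid springs up, and lower every apple from the wooden tray gently into the pot without dropping or banging any. Then press the lid down until it clicks and stays shut by itself, and last turn the timer dial clockwise until its white pointer stands at the one long, thick mark. Leave the crockery standing around undisturbed.

Things in the scene. Friction and masses are not known exactly. Their poses are not given: they have to be found in the camera images.
- cooker: white counter-top cooker, fixed, side-on to the robot: its front looks to the robot's right. 332 mm front to back, 354 mm wide, 140 mm high shut. Origin: on the counter, under the middle of its pot; x to its own back, y to its own left (towards the robot), z up. In front, a level ledge (x = -97 to -185 mm, top at z = 92 mm) carries the catch pad (middle) and the dial (-y side)
- pot_floor: the floor of the cooker's rectangular pot (dark lining), origin at its centre, 35 mm above the counter; axes as the cooker's. Inside, the pot is 150 mm along x, 310 mm along y and 85 mm deep: its rim is 120 mm above the counter
- lid (a joint): lid angle about the hinge at the cooker's back: 0 shut, 1.65 rad fully open. Starts latched. Unlatched, a spring lifts it to 1.65 in about 2 s; 1 to 3 N at the front edge bring it down. In the last 0.055 rad (12 mm at the edge) the catch resists with up to about 8 N, then snaps over and holds the lid below 0.01 rad. Let go short of that, it springs up again
- lid_hinge (a point): middle of the lid's hinge line: x = 126, y = 0, z = 130 mm in the cooker's frame; the hinge runs along the cooker's y
- lid_edge (a point): on the lid's outer (top) face, mid-width, 213 mm from the hinge and 13 mm short of the front edge. The lid is a flat plate 226 mm from hinge to edge, 354 mm wide, 18 mm thick; shut, its outer face is at z = 140 mm, 10 mm above the hinge line. Open, it stands just past upright, edge 355 mm up, outer face to the cooker's back: push it from there
- catch_pad (a point): top centre of the catch's black press pad, 46 mm (x) by 56 mm (y), before the middle of the lid: x = -142, y = 0, z = 111 mm in the cooker's frame. A spring holds it up; pressed 3 to 4 mm down, to its stop (8 to 12 N), it frees the lid, which springs up by itself once nothing is above it
- dial (a joint): timer dial angle, growing clockwise seen from above, 0 to 4.71 rad; it stays where it is left (friction 0.05 N m). Starts between 0.05 and 1.0. The long, thick mark is at 2.618 rad; small ticks every 0.524 rad
- dial_grip (a point): on the dial's vertical axis, at the height to grip its bar, 117 mm above the counter. The bar is 50 mm long, 13 mm wide, its top 125 mm above the counter, on a round skirt of 26 mm radius whose top is 101 mm above the counter. x axis: along the bar to the pointer's end
- dial_pointer (a point): the pointer's end: outer end of the white line on top of the dial's bar, 24 mm from the dial's axis
- dial_mark (a point): the long, thick mark on the round plate under the dial, 35 mm from the dial's axis
- tray: wooden tray, fixed, to the robot's right, before the cooker's front, 270 mm (its x) by 200 mm (its y); floor 8 mm thick, rim 8 mm wide standing 10 mm above the floor; origin: under its centre
- apple1: a round red apple, 62 mm in diameter (graspable as a 62 mm ball at any heading), about 130 g, flattened underneath so that it stands; origin at its centre, 31.5 mm above what it stands on. At the start it stands in the tray, if present (None if absent: 3 to 5 of the five are there)
- apple2: a round red apple, 62 mm in diameter (graspable as a 62 mm ball at any heading), about 130 g, flattened underneath so that it stands; origin at its centre, 31.5 mm above what it stands on. At the start it stands in the tray, if present (None if absent: 3 to 5 of the five are there)
- apple3: a round red apple, 62 mm in diameter (graspable as a 62 mm ball at any heading), about 130 g, flattened underneath so that it stands; origin at its centre, 31.5 mm above what it stands on. At the start it stands in the tray, if present (None if absent: 3 to 5 of the five are there)
- apple4: a round red apple, 62 mm in diameter (graspable as a 62 mm ball at any heading), about 130 g, flattened underneath so that it stands; origin at its centre, 31.5 mm above what it stands on. At the start it stands in the tray, if present (None if absent: 3 to 5 of the five are there)
- apple5: a round red apple, 62 mm in diameter (graspable as a 62 mm ball at any heading), about 130 g, flattened underneath so that it stands; origin at its centre, 31.5 mm above what it stands on. At the start it stands in the tray, if present (None if absent: 3 to 5 of the five are there)
- tureen: bystander: white lidded soup tureen, 172 mm wide (208 over its handles), 155 mm high; origin under its centre; to the robot's left, behind the cooker
- bowl: bystander: white bowl, 140 mm wide, 75 mm high, beyond the tray or the cooker; origin under its centre
- mug: bystander: blue mug, 80 mm wide, 90 mm high, beyond the tray or the cooker; origin under its centre
Things that resemble listed ones, but are neither listed nor needed, are in the scene too. What is shaped like the apple1 but black, grey or purple is not meant.

How it is judged:
By the outcome, as a careful person would: the job done as asked, in the order asked, and still so for the second after the job is handed in, with the robot touching nothing.
Of apple1, apple2, apple3, apple4, apple5 only 3 to 5 are there at a start; the rules pass over those that are not, and their reading is None.
At some moment in a run one of apple1, apple2, apple3, apple4, apple5 may be knocked a few centimetres aside while the robot is not near it.
It also fails if it takes over 210 s, if anything falls off the work surface, if the arm or the gripper's body presses on something with over 40 N, if the wrist force passes 120 N, or if a joint passes its speed limit or range.

## Working session

There is one attempt and no reset: what is moved stays moved. The work goes in short steps, Python scripts to look and compute and a shell command to move; the robot and the scene stay as the last step left them, time stands still between calls to the robot, and variables do not carry over. Pictures are saved under pics/ and viewed, at most 14 in all, crops included, and the job is handed in when it is done.

```bash
ls; mkdir -p pics; python3 - <<'E'
from bench import ctrl
import cv2,numpy as np
o=ctrl.get_obs();print({k:np.round(v,3) for k,v in o.items()})
for n in ["scene","top"]:
    c=ctrl.camera(n);cv2.imwrite(f"pics/{n}0.png",c["color"][:,:,::-1]);np.savez(f"{n}0.npz",**c)
    print(n,np.round(c["K"],1).tolist(),np.round(c["pose"],3).tolist())
E
```

```text
pics
{'time_s': np.float64(0.0), 'q': array([-1.33 ,  0.182,  1.608, -0.   ,  1.354, -0.206]), 'dq': array([ 0.   ,  0.   , -0.001, -0.001, -0.   ,  0.001]), 'joint_efforts': array([ 0.0000e+00, -4.4487e+01, -3.5134e+01, -0.0000e+00,  9.0000e-03,
        0.0000e+00]), 'eef_pos': array([ 0.248, -0.518,  0.238]), 'eef_rot': array([-0.001,  0.975,  0.222, -0.   ]), 'wrist_force': array([-0.072,  0.223,  0.798]), 'torque': array([ 0.021,  0.012, -0.015]), 'grasp_force': np.float64(0.0), 'opening': np.float64(0.999)}
scene [[586.0, 0.0, 314.7], [0.0, 586.0, 241.2], [0.0, 0.0, 1.0]] [[0.85, 0.305, -0.429, 1.227], [0.526, -0.498, 0.689, -1.145], [-0.004, -0.812, -0.584, 1.066], [0.0, 0.0, 0.0, 1.0]]
top [[577.3, 0.0, 313.7], [0.0, 577.3, 231.8], [0.0, 0.0, 1.0]] [[-0.048, -0.977, 0.207, 0.184], [-0.999, 0.048, -0.006, -0.01], [-0.004, -0.207, -0.978, 1.685], [0.0, 0.0, 0.0, 1.0]]
```

View pics/scene0.png

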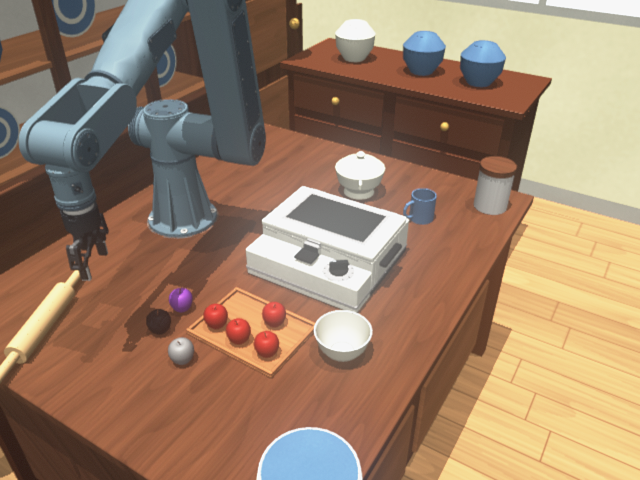

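View pics/top0.png

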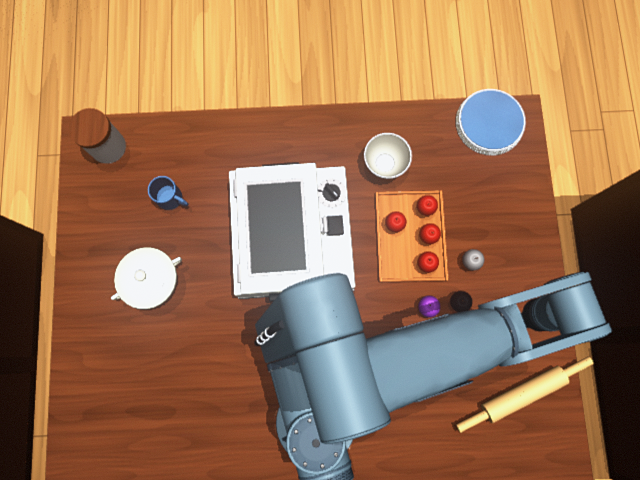

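Four apples in the tray (top view 397,222; 428,205; 430,233; 428,261). The cooker sits at about (290,230), the catch pad at (335,225) and the dial at (331,192). The arm hides part of the cooker's near side. Next I measure these.

```bash
cat > h.py <<'E'
import numpy as np,cv2
from scipy.spatial.transform import Rotation as R
def load(n): return dict(np.load(n))
def rays(c,uv,pose=None):
    P=c["pose"] if pose is None else pose
    uv=np.atleast_2d(uv).astype(float)
    d=np.c_[(uv[:,0]-c["K"][0,2])/c["K"][0,0],(uv[:,1]-c["K"][1,2])/c["K"][1,1],np.ones(len(uv))]@P[:3,:3].T
    return P[:3,3],d
def plane(c,uv,z,pose=None):
    o,d=rays(c,uv,pose); return o+d*((z-o[2])/d[:,2])[:,None]
def cloud(c,pose=None):
    v,u=np.mgrid[:480,:640]; o,d=rays(c,np.c_[u.ravel(),v.ravel()],pose)
    return (o+d*c["range_z"].reshape(-1,1)).reshape(480,640,3)
def wpose(c,o):
    T=np.eye(4);w,x,y,z=o["eef_rot"];T[:3,:3]=R.from_quat([x,y,z,w]).as_matrix();T[:3,3]=o["eef_pos"];return T@c["T_tool_cam"]
def blobs(m,amin=40):
    n,l,s,ce=cv2.connectedComponentsWithStats(m.astype(np.uint8))
    return [(s[i,4],ce[i],l==i) for i in range(1,n) if s[i,4]>=amin]
def red(c):
    h=cv2.cvtColor(c["color"],cv2.COLOR_RGB2HSV).astype(int)
    return ((h[...,0]<6)|(h[...,0]>174))&(h[...,1]>190)&(h[...,2]>70)
E
python3 - <<'E'
from h import *
np.set_printoptions(precision=4,suppress=True)
for n in ["top0","scene0"]:
    c=load(n+".npz");p=cloud(c)
    for a,ce,m in blobs(red(c),80): 
        (x,y),r=cv2.minEnclosingCircle(np.argwhere(m)[:,::-1].astype(np.float32))
        print(n,a,ce,plane(c,ce,.0395)[0], p[m][:,2].max())
    z=p[...,2]; h=cv2.cvtColor(c["color"],cv2.COLOR_RGB2HSV).astype(int)
    cw=(h[...,1]<60)&(h[...,2]>140)
    for lo,hi,nm in [(.133,.147,"lid"),(.086,.097,"ledge")]:
        m=(abs(z-(lo+hi)/2)<(hi-lo)/2)
        m&=(p[...,0]>.3)&(p[...,0]<.9)&(abs(p[...,1])<.35)
        b=max(blobs(m),key=lambda t:t[0])
        q=p[b[2]]; r=cv2.minAreaRect(q[:,:2].astype(np.float32))
        print(n,nm,b[0],b[1],np.median(q[:,2]),"minrect",r,"\n",cv2.boxPoints(r))
    dk=(h[...,2]<70)&(p[...,0]>.3)&(p[...,0]<.9)&(p[...,1]<.1)&(p[...,1]>-.25)&(z>.09)&(z<.13)
    for a,ce,m in blobs(dk,40): print("dark",a,ce,p[m].mean(0),np.ptp(p[m],axis=0), plane(c,ce,.111))
c=load("top0.npz")
cv2.imwrite("pics/crop1.png",cv2.resize(c["color"][150:310,220:460,::-1],None,fx=3,fy=3,interpolation=cv2.INTER_CUBIC))
E
```

```text
top0 270 [427.5259 204.8222] [ 0.5971 -0.3578  0.0395] 1.6848990569342264
top0 185 [397.3946 220.8054] [ 0.5533 -0.2656  0.0395] 0.0790707863354998
top0 293 [430.0341 233.4266] [ 0.5111 -0.3575  0.0395] 1.6848990569342264
top0 296 [428.2095 261.6284] [ 0.4287 -0.3448  0.0395] 0.07786412436786239
top0 lid 9049 [277.3136 226.0746] 0.14192939829135076 minrect ((0.5321266055107117, 0.07637722790241241), (0.3557528853416443, 0.24077554047107697), 1.2120230197906494) 
 [[ 0.3517  0.193 ]
 [ 0.3568 -0.0477]
 [ 0.7125 -0.0402]
 [ 0.7074  0.2005]]
top0 ledge 2034 [335.7758 224.3225] 0.0926706669291616 minrect ((0.5359328389167786, -0.07939626276493073), (0.35217413306236267, 0.08389106392860413), 1.3874887228012085) 
 [[ 0.3589 -0.0417]
 [ 0.3609 -0.1256]
 [ 0.713  -0.1171]
 [ 0.711  -0.0332]]
scene0 lid 5484 [335.5802 221.4291] 0.13934415345667472 minrect ((0.5339920520782471, 0.07373914122581482), (0.35775190591812134, 0.2387164682149887), 1.5281845331192017) 
 [[ 0.352   0.1883]
 [ 0.3584 -0.0503]
 [ 0.716  -0.0408]
 [ 0.7096  0.1978]]
scene0 ledge 2526 [316.5305 260.3983] 0.09076053362084513 minrect ((0.545609712600708, 0.03561249375343323), (0.3766998052597046, 0.3301027715206146), 1.4748625755310059) 
 [[ 0.3531  0.1958]
 [ 0.3616 -0.1342]
 [ 0.7381 -0.1245]
 [ 0.7296  0.2055]]
```

View pics/crop1.png

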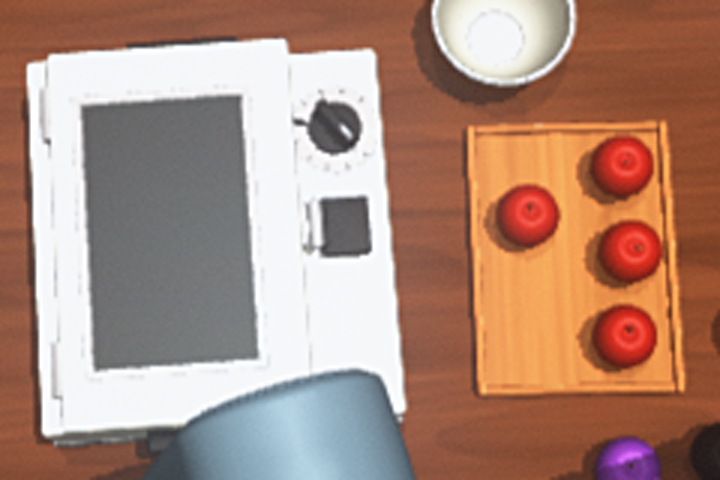

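The crop shows the catch pad at about (346,225) and the dial at (334,127), its pointer towards the upper left. Next I bring the wrist camera over the ledge for a better look.

```bash
cat > to.py <<'E'
import sys
from h import *
from bench import ctrl
# usage: to.py x y z [yaw]: shift shares (of 20cm) in tool axes and twist share (of 1.5 rad)
o=ctrl.get_obs();w,x,y,z=o["eef_rot"];M=R.from_quat([x,y,z,w]).as_matrix()
t=np.array(list(map(float,sys.argv[1:4])));yaw=np.arctan2(M[1,0],M[0,0])
d=M.T@(t-o["eef_pos"])/.2
tw=0 if len(sys.argv)<5 else -(float(sys.argv[4])-yaw)
print("pos",np.round(o["eef_pos"],4),"yaw",round(yaw,4),"q",np.round(o["q"],2),"open",round(float(o["opening"]),2),"F",np.round(o["wrist_force"],1),"t",round(o["time_s"],1),"\nrow",np.round(d,4),"twist",round(((tw+np.pi)%(2*np.pi)-np.pi)/1.5,4))
E
python3 to.py .5 -.2 .38 .0235; python3 -c "
from bench import ctrl
c=ctrl.camera('wrist');print(c['T_tool_cam'].round(3),c['K'])"
```

```text
pos [ 0.2484 -0.5181  0.2385] yaw 0.4468 q [-1.33  0.18  1.61  0.    1.35 -0.21] open 1.0 F [ 0.7  0.8 -0.2] t 0.1 
row [ 1.8221 -0.8916 -0.7057] twist 0.2822
[[ 0.    -0.96  -0.279  0.07 ]
 [ 1.     0.     0.    -0.001]
 [-0.    -0.279  0.96  -0.134]
 [ 0.     0.     0.     1.   ]] [[429.87479351   0.         311.85499663]
 [  0.         429.87479351 238.97886583]
 [  0.           0.           1.        ]]
```

```bash
python3 -m handwheel '[[[0.3,-0.15,-0.3,0.1],[0.6,-0.3,-0.5,0.2],[0.9,-0.45,-0.7,0.282],[0.9,-0.45,-0.7,0.282],[0.9,-0.45,-0.7,0.282],[0.9,-0.45,-0.7,0.282]]]' 0; python3 to.py .5 -.15 .38 .0235
```

```text
time_s: 0.9
eef_pos: [0.3716, -0.3596, 0.3784]
eef_rot: [-0.0, 1.0, 0.012, -0.0]
wrist_force: [-0.1, -0.7, -0.4]
opening: -0.0
grasp_force: 0.0
pos [ 0.3716 -0.3596  0.3784] yaw 0.0244 q [-1.   -0.03  1.56 -0.    1.62  0.55] open -0.0 F [-0.1 -0.7 -0.4] t 0.9 
row [ 0.6675 -1.0322 -0.0079] twist 0.0006
```

```bash
python3 -m handwheel '[[[0.2,-0.3,0,0],[0.4,-0.6,0,0],[0.6,-0.9,0,0],[0.67,-1,0,0],[0.67,-1,0,0],[0.67,-1,0,0],[0.67,-1,0,0]]]'; python3 - <<'E'
from h import *
from bench import ctrl
np.set_printoptions(precision=4,suppress=True)
o=ctrl.get_obs();c=ctrl.camera("wrist");c["pose"]=wpose(c,o);np.savez("w1.npz",**c)
t=ctrl.camera("top");np.savez("top1.npz",**t)
cv2.imwrite("pics/w1.png",c["color"][:,:,::-1])
for n,c in (("w",c),("top",t)):
    p=cloud(c);z=p[...,2];h=cv2.cvtColor(c["color"],cv2.COLOR_RGB2HSV).astype(int)
    near=(p[...,0]>.3)&(p[...,0]<.85)&(p[...,1]<0)&(p[...,1]>-.2)&(z>.08)&(z<.13)
    for a,ce,m in blobs(near&(h[...,2]<110),30): print(n,"dark",a,ce,p[m].mean(0),np.ptp(p[m],axis=0), plane(c,ce,.111))
    for a,ce,m in blobs(red(c),80): print(n,"red",a,ce,plane(c,ce,.0395)[0])
E
```

```text
time_s: 1.78
eef_pos: [0.5003, -0.1582, 0.3786]
eef_rot: [-0.0, 1.0, 0.011, -0.001]
wrist_force: [0.0, 0.2, -0.0]
opening: 0.002
grasp_force: 0.0
w dark 6074 [198.4661  99.477 ] [ 0.5753 -0.0535  0.1064] [0.306  0.0696 0.0469] [[ 0.5803 -0.0552  0.111 ]]
w dark 3303 [224.8713 151.4435] [ 0.5352 -0.0773  0.1116] [0.0559 0.0539 0.0385] [[ 0.5354 -0.0771  0.111 ]]
w red 2596 [506.131   91.7604] [ 0.5965 -0.3579  0.0395]
w red 1883 [407.6139 134.5507] [ 0.551  -0.259   0.0395]
w red 266 [412.3271 135.7707] [ 0.5499 -0.2642  0.0395]
w red 2250 [494.7324 174.7427] [ 0.5102 -0.3582  0.0395]
w red 2036 [473.7318 247.4096] [ 0.4264 -0.3458  0.0395]
top dark 182 [330.1374 191.8297] [ 0.6309 -0.0712  0.1094] [0.0474 0.0457 0.0375] [[ 0.6304 -0.0712  0.111 ]]
top dark 64 [339.9062 224.25  ] [ 0.5351 -0.0934  0.1118] [0.0406 0.0207 0.0226] [[ 0.5353 -0.0934  0.111 ]]
top red 210 [428.5952 204.2571] [ 0.5987 -0.3611  0.0395]
top red 251 [430.757  233.2112] [ 0.5117 -0.3596  0.0395]
top red 279 [428.3799 261.6165] [ 0.4287 -0.3453  0.0395]
```

View pics/w1.png

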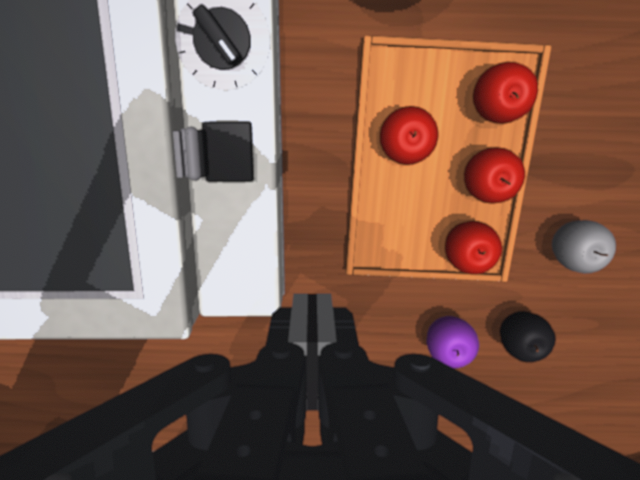

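The wrist view shows the pad centred at pixel (229,151), the dial at (220,38) with the white pointer line at its lower right, and the long mark at (186,28). The pad is at about (.535,-.081), which agrees with the ledge edges. Next is the press.

```bash
python3 to.py .535 -.092 .14 .0235;
```

```text
pos [ 0.5005 -0.1579  0.379 ] yaw 0.0213 q [-0.53 -0.01  1.54 -0.    1.62  1.02] open 0.0 F [ 0.1 -0.2 -0.2] t 1.9 
row [ 0.18   -0.3258  1.1949] twist -0.0015
```

```bash
python3 -m handwheel '[[[0.09,-0.16,0.25,0],[0.18,-0.326,0.5,0],[0.18,-0.326,0.75,0],[0.18,-0.326,1,0],[0.18,-0.326,1,0],[0.18,-0.326,1,0]]]'; python3 -m handwheel '[[[0,0,0.1,0],[0,0,0.2,0],[0,0,0.24,0],[0,0,0.27,0],[0,0,0.285,0],[0,0,0.285,0],[0,0,0.285,0]]]'
```

```text
time_s: 2.62
eef_pos: [0.5366, -0.0915, 0.1814]
eef_rot: [0.0, 1.0, 0.011, 0.001]
wrist_force: [-0.0, -0.1, 0.7]
opening: 0.004
grasp_force: 0.0
time_s: 3.5
eef_pos: [0.5358, -0.0905, 0.1227]
eef_rot: [0.0, 1.0, 0.012, 0.0]
wrist_force: [0.1, 0.8, 0.5]
opening: 0.001
grasp_force: 0.0
```

```bash
python3 to.py .535 -.092 .115 .0235;
```

```text
pos [ 0.5358 -0.0905  0.1227] yaw 0.0239 q [-0.39  0.25  1.78  0.    1.11  1.16] open 0.0 F [0.1 0.8 0.5] t 3.5 
row [-0.0044  0.0072  0.0387] twist 0.0002
```

```bash
python3 -m handwheel '[[[0,0,0.01,0],[0,0,0.02,0],[0,0,0.03,0],[0,0,0.04,0],[0,0,0.04,0]]]'; python3 to.py .535 -.092 .112
```

```text
time_s: 4.12
eef_pos: [0.536, -0.0924, 0.1154]
eef_rot: [0.002, 1.0, 0.012, 0.0]
wrist_force: [-3.5, -8.2, 6.6]
opening: 0.003
grasp_force: 2.5
pos [ 0.536  -0.0924  0.1154] yaw 0.0235 q [-0.39  0.26  1.79 -0.    1.09  1.16] open 0.0 F [-3.5 -8.2  6.6] t 4.1 
row [-0.005  -0.0024  0.0168] twist 0.0
```

```bash
python3 -m handwheel '[[[0,0,0.01,0],[0,0,0.01,0],[0,0.04,-0.05,0],[0,0.2,-0.2,0],[0,0.4,-0.4,0],[0,0.8,-0.7,0],[0,0.9,-0.9,0],[0,0.9,-0.9,0]]]'; python3 - <<'E'
from h import *
from bench import ctrl
c=ctrl.camera("scene");cv2.imwrite("pics/s2.png",c["color"][:,:,::-1])
E
python3 to.py .5 -.3 .3
```

```text
time_s: 5.12
eef_pos: [0.5407, -0.2736, 0.2982]
eef_rot: [0.002, 1.0, 0.011, 0.002]
wrist_force: [0.7, -0.5, -0.7]
opening: 0.004
grasp_force: 0.0
pos [ 0.5407 -0.2737  0.2982] yaw 0.0214 q [-0.66  0.2   1.46 -0.    1.47  0.89] open -0.0 F [ 0.  -0.   1.3] t 5.2 
row [-0.2061  0.1271 -0.0093] twist 0.0
```

View pics/s2.png

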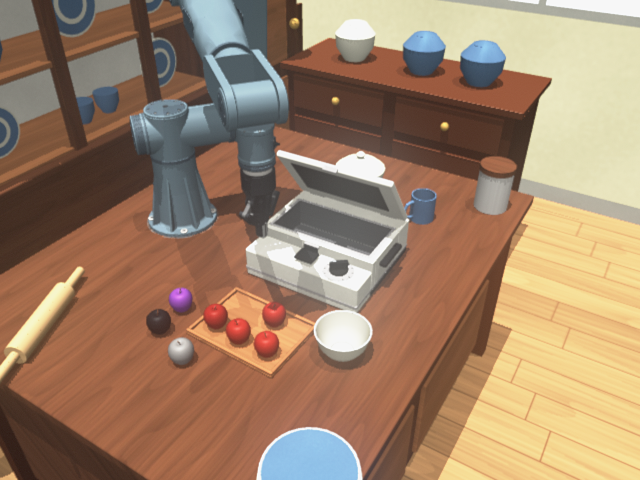

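The lid is swinging up, at (340,180). Next I measure the apples from nearby, plus the pot.

```bash
python3 -m handwheel '[[[-0.2,0.1,-0.2,0],[-0.4,0.2,-0.4,0],[-0.4,0.2,-0.4,0],[-0.4,0.2,-0.4,0],[-0.4,0.2,-0.4,0],[-0.4,0.2,-0.4,0],[-0.4,0.2,-0.4,0],[-0.4,0.2,-0.4,0],[-0.4,0.2,-0.4,0],[-0.4,0.2,-0.4,0]]]' 85
cat > look.py <<'E'
# apples (and pot apples) seen by wrist and top; save pics
import sys
from h import *
from bench import ctrl
np.set_printoptions(precision=4,suppress=True)
o=ctrl.get_obs();c=ctrl.camera("wrist");c["pose"]=wpose(c,o);t=ctrl.camera("top")
n=sys.argv[1]
np.savez(f"w_{n}.npz",**c);np.savez(f"t_{n}.npz",**t)
cv2.imwrite(f"pics/w_{n}.png",c["color"][:,:,::-1]);cv2.imwrite(f"pics/t_{n}.png",t["color"][:,:,::-1])
for nm,c in (("w",c),("top",t)):
    p=cloud(c);m=cv2.morphologyEx(red(c).astype(np.uint8),cv2.MORPH_CLOSE,np.ones((5,5)))
    for a,ce,b in blobs(m,100):
        (x,y),r=cv2.minEnclosingCircle(np.argwhere(b)[:,::-1].astype(np.float32))
        q=p[b]; zt=np.median(q[:,2]); pot=zt>.075
        print(nm,a,np.round((x,y,r)),"POT" if pot else "", plane(c,(x,y),.0665 if pot else .0395)[0],"topz",np.percentile(q[:,2],95).round(3))
E
python3 look.py a
```

```text
time_s: 6.42
eef_pos: [0.4608, -0.3123, 0.3743]
eef_rot: [0.0, 1.0, 0.012, 0.0]
wrist_force: [-0.4, -1.0, -0.5]
opening: 0.994
grasp_force: 0.0
w 2874 [358.  47.  32.]  [ 0.5963 -0.3554  0.0395] topz 0.068
w 2693 [262.  92.  30.]  [ 0.5513 -0.2587  0.0395] topz 0.068
w 2416 [354. 135.  29.]  [ 0.5106 -0.3554  0.0395] topz 0.068
w 2220 [339. 212.  27.]  [ 0.4267 -0.343   0.0395] topz 0.068
top 159 [431. 234.   8.]  [ 0.5105 -0.3612  0.0395] topz 0.075
```

View pics/w_a.png

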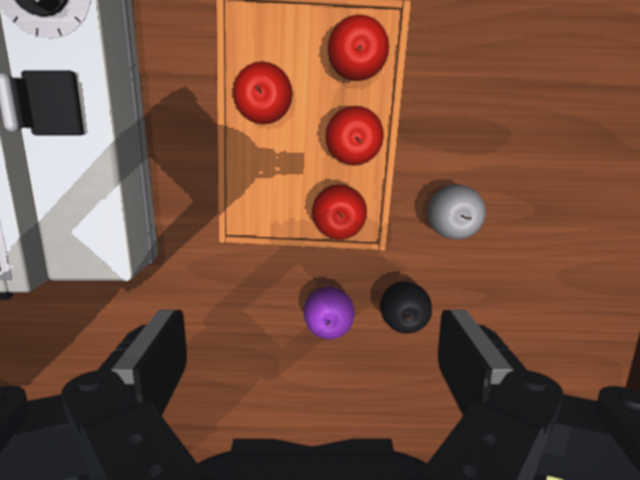

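View pics/t_a.png

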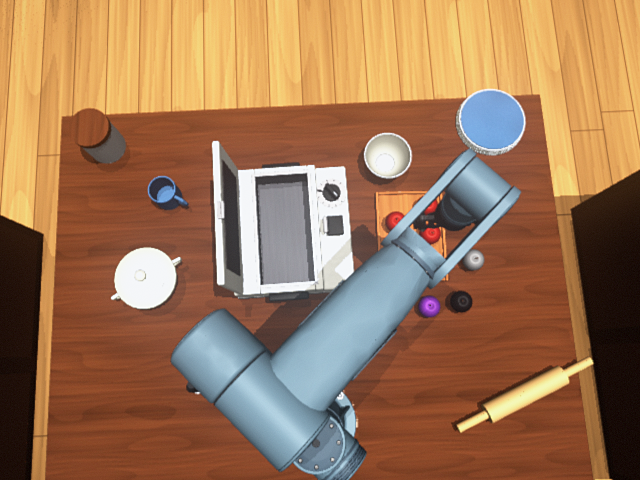

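The lid is fully open; the pot lining spans pixels 258-308 by 172-287 in the top view. The four apples are clear in the wrist view.

```bash
python3 - <<'E'
from h import *
np.set_printoptions(precision=4,suppress=True)
c=load("t_a.npz");p=cloud(c);z=p[...,2]
reg=(p[...,0]>.3)&(p[...,0]<.8)&(p[...,1]>-.1)&(p[...,1]<.2)
h=cv2.cvtColor(c["color"],cv2.COLOR_RGB2HSV).astype(int)
for nm,m in (("floor",reg&(z>.025)&(z<.045)),("inside",reg&(z>.025)&(z<.112)&(p[...,1]>-.03))):
    b=max(blobs(m),key=lambda t:t[0]);q=p[b[2]]
    print(nm,b[0],np.median(q[:,2]),cv2.minAreaRect(q[:,:2].astype(np.float32)))
m=reg&(z>.112)&(z<.13)
print(plane(c,[(258,172),(308,172),(315,287),(262,287)],.12))
E
python3 to.py .551 -.2605 .12 .0235
```

```text
floor 5061 0.036320388978506646 ((0.5392417311668396, 0.06426939368247986), (0.30121666193008423, 0.14978095889091492), 1.3113759756088257)
inside 5717 0.037011979451731625 ((0.5354092121124268, 0.06443094462156296), (0.3103026747703552, 0.15166299045085907), 1.0721606016159058)
[[ 0.6961  0.1302  0.12  ]
 [ 0.6891 -0.0113  0.12  ]
 [ 0.3621 -0.0154  0.12  ]
 [ 0.3691  0.1284  0.12  ]]
pos [ 0.4608 -0.3124  0.3743] yaw 0.0237 q [-0.81  0.06  1.47  0.    1.61  0.74] open 1.0 F [1.1 0.8 0.2] t 6.5 
row [ 0.4569 -0.2486  1.2718] twist 0.0002
```

```bash
python3 -m handwheel '[[[0.23,-0.12,0.25,0],[0.455,-0.249,0.5,0],[0.455,-0.249,0.75,0],[0.455,-0.249,1,0],[0.455,-0.249,1,0],[0.455,-0.249,1,0],[0.455,-0.249,1,0]]]'; python3 to.py .551 -.2605 .0305 .0235
```

```text
time_s: 7.4
eef_pos: [0.5521, -0.2618, 0.1778]
eef_rot: [0.002, 1.0, 0.012, 0.002]
wrist_force: [0.6, -0.2, -0.3]
opening: 0.993
grasp_force: 0.0
pos [ 0.5521 -0.2618  0.1778] yaw 0.0233 q [-0.64  0.31  1.57  0.    1.25  0.91] open 0.99 F [ 0.6 -0.2 -0.3] t 7.4 
row [-0.0087 -0.0092  0.7366] twist -0.0001
```

```bash
python3 -m handwheel '[[[0,0,0.2,0],[0,0,0.4,0],[0,0,0.55,0],[0,0,0.65,0],[0,0,0.7,0],[0,0,0.72,0],[0,0,0.72,0],[0,0,0.72,0]]]';  python3 -m handwheel '[[[0,0,0,0],[0,0,0,0],[0,0,0,0],[0,0,0,0],[0,0,0,0],[0,0,0,0],[0,0,0,0],[0,0,0,0]]]' 40; python3 to.py .551 -.2605 .2
```

```text
time_s: 8.4
eef_pos: [0.5512, -0.2608, 0.0313]
eef_rot: [0.001, 1.0, 0.012, 0.001]
wrist_force: [-0.7, 0.8, -0.3]
opening: 0.995
grasp_force: 0.0
time_s: 9.4
eef_pos: [0.5513, -0.2608, 0.0315]
eef_rot: [0.001, 1.0, 0.012, 0.001]
wrist_force: [-0.2, -0.3, 5.4]
opening: 0.696
grasp_force: 64.4
pos [ 0.5513 -0.2608  0.0315] yaw 0.0239 q [-0.64  0.51  1.64  0.    0.99  0.91] open 0.7 F [-0.2 -0.3  5.4] t 9.4 
row [-4.000e-04 -5.000e-04 -8.426e-01] twist 0.0
```

```bash
python3 -m handwheel '[[[0,0,-0.05,0],[0,0,-0.2,0],[0,0,-0.45,0],[0,0,-0.7,0],[0,0,-1,0],[0.1,-0.2,-1,0],[0.2,-0.4,-1,0],[0.3,-0.6,-1,0],[0.4,-0.8,-1,0],[0.4,-0.8,-1,0]]]'; python3 to.py .643 .0665 .2 .0215
```

```text
time_s: 10.65
eef_pos: [0.6273, -0.0952, 0.2304]
eef_rot: [-0.0, 1.0, 0.014, -0.0]
wrist_force: [-0.2, 0.0, -2.1]
opening: 0.694
grasp_force: 64.9
pos [ 0.6273 -0.0952  0.2304] yaw 0.0281 q [-0.34  0.32  1.46  0.    1.37  1.2 ] open 0.69 F [-0.2  0.  -2.1] t 10.7 
row [ 0.101  -0.806   0.1527] twist 0.0044
```

```bash
python3 -m handwheel '[[[0.03,-0.2,0,0],[0.06,-0.45,0,0],[0.1,-0.7,0,0],[0.1,-0.8,0,0],[0.1,-0.805,0.1,0],[0.1,-0.805,0.3,0],[0.1,-0.805,0.5,0],[0.1,-0.805,0.65,0],[0.1,-0.805,0.75,0],[0.1,-0.805,0.75,0]]]'; python3 to.py .643 .0665 .0595 .0215
```

```text
time_s: 11.9
eef_pos: [0.6413, 0.0618, 0.0779]
eef_rot: [-0.0, 1.0, 0.011, -0.002]
wrist_force: [0.9, 0.0, -1.0]
opening: 0.697
grasp_force: 65.0
pos [0.6413 0.0618 0.0779] yaw 0.0225 q [-0.09  0.51  1.53 -0.    1.11  1.46] open 0.7 F [ 0.9  0.  -1. ] t 11.9 
row [ 0.0093 -0.0234  0.0921] twist 0.0007
```

```bash
python3 -m handwheel '[[[0,-0.01,0.03,0],[0,-0.01,0.055,0],[0,-0.01,0.07,0],[0,-0.01,0.08,0],[0,-0.01,0.088,0],[0,-0.01,0.088,0],[0,-0.01,0.088,0]]]'; python3 to.py .643 .0665 .0595 .0215
```

```text
time_s: 12.78
eef_pos: [0.643, 0.0649, 0.0628]
eef_rot: [0.0, 1.0, 0.012, 0.0]
wrist_force: [0.2, -0.5, -2.1]
opening: 0.7
grasp_force: 65.0
pos [0.643  0.0649 0.0628] yaw 0.0238 q [-0.08  0.53  1.53 -0.    1.08  1.46] open 0.7 F [ 0.2 -0.5 -2.1] t 12.8 
row [ 0.0003 -0.0078  0.0165] twist 0.0015
```

```bash
python3 -m handwheel '[[[0,0,0.004,0],[0,0,0.008,0],[0,0,0.012,0],[0,0,0.015,0],[0,0,0.018,0],[0,0,0.018,0]]]'; python3 to.py .643 .0665 .0595
```

```text
time_s: 13.52
eef_pos: [0.6428, 0.0649, 0.059]
eef_rot: [-0.0, 1.0, 0.012, -0.0]
wrist_force: [-0.1, -0.7, -1.4]
opening: 0.698
grasp_force: 65.0
pos [0.6428 0.0649 0.059 ] yaw 0.0238 q [-0.08  0.54  1.53  0.    1.07  1.46] open 0.7 F [-0.1 -0.7 -1.4] t 13.5 
row [ 0.001  -0.0077 -0.0024] twist 0.0
```

```bash
python3 -m handwheel '[[[0,0,0.004,0],[0,0,0.007,0],[0,0,0.007,0]]]'|sed -n 2,4p; python3 -m handwheel '[[[0,0,0.004,0],[0,0,0.007,0],[0,0,0.007,0]]]' |sed -n 2,4p
```

```text
eef_pos: [0.6432, 0.0649, 0.0585]
eef_rot: [0.0, 1.0, 0.012, 0.0]
wrist_force: [-1.9, 0.5, 5.8]
eef_pos: [0.6434, 0.065, 0.0584]
eef_rot: [0.0, 1.0, 0.012, 0.001]
wrist_force: [-5.7, 0.9, 13.2]
```

```bash
python3 -m handwheel '[[[0,0,-0.007,0],[0,0,-0.01,0]]]' |sed -n 2,4p; python3 -m handwheel '[[[0,0,0,0],[0,0,0,0],[0,0,0,0],[0,0,0,0],[0,0,-0.1,0],[0,0,-0.3,0],[0,0,-0.6,0],[0,0,-0.85,0],[0,0,-0.85,0]]]' 78; python3 to.py .5105 -.356 .2 .0235
```

```text
eef_pos: [0.643, 0.065, 0.0585]
eef_rot: [0.0, 1.0, 0.012, 0.0]
wrist_force: [-1.4, 0.7, 0.7]
time_s: 15.65
eef_pos: [0.6462, 0.0648, 0.2364]
eef_rot: [0.001, 1.0, 0.012, 0.006]
wrist_force: [-0.1, -0.3, 0.3]
opening: 0.914
grasp_force: 0.0
pos [0.6462 0.0648 0.2364] yaw 0.024 q [-0.08  0.34  1.42 -0.    1.37  1.46] open 0.91 F [-0.1 -0.3  0.3] t 15.7 
row [-0.7311  2.0868  0.1756] twist 0.0003
```

```bash
python3 -m handwheel '[[[-0.1,0.3,-0.1,0],[-0.25,0.6,-0.2,0],[-0.4,0.9,-0.3,0],[-0.4,1,-0.3,0],[-0.4,1,-0.3,0]]]' 85 >/dev/null; python3 -m handwheel '[[[-0.15,0.3,0,0],[-0.3,0.6,0,0],[-0.45,0.85,0,0],[-0.45,0.85,0,0],[-0.45,0.85,0,0],[-0.45,0.85,0,0]]]'; python3 look.py b;  python3 to.py .5105 -.356 .16 .0235
```

```text
time_s: 17.02
eef_pos: [0.4826, -0.3072, 0.2881]
eef_rot: [-0.0, 1.0, 0.013, 0.0]
wrist_force: [0.3, 0.2, 0.2]
opening: 0.995
grasp_force: 0.0
w 3281 [375.  61.  40.]  [ 0.5962 -0.3558  0.0395] topz 0.067
w 430 [378.  59.  13.]  [ 0.5977 -0.3579  0.0395] topz 0.068
w 3109 [369. 166.  35.]  [ 0.5103 -0.3559  0.0395] topz 0.068
w 3117 [350. 256.  33.]  [ 0.4259 -0.3439  0.0395] topz 0.068
top 168 [431. 233.   8.]  [ 0.5127 -0.3614  0.0395] topz 0.076
pos [ 0.4826 -0.3074  0.2882] yaw 0.0263 q [-0.77  0.14  1.56  0.    1.45  0.77] open 0.99 F [-0.6 -0.1 -0.1] t 17.1 
row [0.133  0.2469 0.6411] twist 0.0018
```

```bash
python3 -m handwheel '[[[0.07,0.12,0.2,0],[0.132,0.248,0.45,0],[0.132,0.248,0.7,0],[0.132,0.248,0.8,0],[0.132,0.248,0.8,0],[0.132,0.248,0.8,0]]]'>/dev/null;  python3 to.py .5103 -.3567 .031; 
```

```text
pos [ 0.5107 -0.3586  0.1309] yaw 0.0246 q [-0.8   0.4   1.57  0.    1.17  0.74] open 1.0 F [-0.1 -0.5  0.1] t 17.9 
row [-0.0032 -0.0111  0.4995] twist 0.0
```

```bash
python3 -m handwheel '[[[0,-0.006,0.15,0],[0,-0.006,0.3,0],[0,-0.006,0.4,0],[0,-0.006,0.45,0],[0,-0.006,0.48,0],[0,-0.006,0.485,0],[0,-0.006,0.485,0]]]';  python3 -m handwheel '[[[0,0,0,0],[0,0,0,0],[0,0,0,0],[0,0,0,0],[0,0,0,0],[0,0,0,0],[0,0,0,0],[0,0,0,0]]]' 40
```

```text
time_s: 18.75
eef_pos: [0.5097, -0.3572, 0.032]
eef_rot: [0.0, 1.0, 0.012, 0.0]
wrist_force: [-0.5, -0.1, 0.1]
opening: 0.995
grasp_force: 0.0
time_s: 19.75
eef_pos: [0.5099, -0.3573, 0.0325]
eef_rot: [0.001, 1.0, 0.012, 0.001]
wrist_force: [-1.3, 1.1, 4.8]
opening: 0.696
grasp_force: 64.4
```

```bash
python3 -m handwheel '[[[0,0,-0.05,0],[0,0,-0.2,0],[0,0,-0.45,0],[0,0,-0.7,0],[0.03,-0.15,-0.95,0],[0.1,-0.4,-1,0],[0.15,-0.7,-1,0],[0.2,-1,-1,0],[0.2,-1,-1,0],[0.2,-1,-1,0]]]'; python3 to.py .571 .065 .0605 .0235
```

```text
time_s: 21.0
eef_pos: [0.5445, -0.1559, 0.2316]
eef_rot: [0.0, 1.0, 0.012, 0.0]
wrist_force: [0.1, -0.1, -2.0]
opening: 0.695
grasp_force: 65.0
pos [ 0.5445 -0.1559  0.2316] yaw 0.0248 q [-0.49  0.17  1.64 -0.    1.34  1.06] open 0.7 F [ 0.1 -0.1 -2. ] t 21.0 
row [ 0.1597 -1.1015  0.8548] twist 0.0009
```

```bash
python3 -m handwheel '[[[0.05,-0.3,0,0],[0.1,-0.6,0,0],[0.15,-0.9,0,0],[0.159,-1,0,0],[0.159,-1,0.05,0],[0.159,-1,0.2,0],[0.159,-1,0.2,0]]]' >/dev/null; python3 -m handwheel '[[[0,-0.05,0,0],[0,-0.1,0.1,0],[0,-0.1,0.3,0],[0,-0.1,0.45,0],[0,-0.1,0.55,0],[0,-0.1,0.6,0],[0,-0.1,0.62,0],[0,-0.1,0.63,0],[0,-0.1,0.63,0]]]'; python3 to.py .571 .065 .0595 .0235
```

```text
time_s: 23.0
eef_pos: [0.5716, 0.0648, 0.0661]
eef_rot: [0.0, 1.0, 0.012, 0.001]
wrist_force: [0.6, 0.9, -1.5]
opening: 0.698
grasp_force: 65.2
pos [0.5716 0.0648 0.0661] yaw 0.0237 q [-0.09  0.39  1.73  0.    1.02  1.45] open 0.7 F [ 0.6  0.9 -1.5] t 23.0 
row [-0.0032 -0.0011  0.0328] twist 0.0002
```

```bash
python3 -m handwheel '[[[0,0,0.01,0],[0,0,0.018,0],[0,0,0.025,0],[0,0,0.029,0],[0,0,0.032,0],[0,0,0.032,0]]]'|sed -n 2,4p; python3 -m handwheel '[[[0,0,0.003,0],[0,0,0.005,0],[0,0,0.005,0]]]' |sed -n 2,4p
```

```text
eef_pos: [0.5712, 0.0649, 0.0595]
eef_rot: [0.0, 1.0, 0.012, 0.0]
wrist_force: [-2.4, 0.6, 5.0]
eef_pos: [0.5715, 0.0649, 0.0594]
eef_rot: [0.0, 1.0, 0.012, 0.0]
wrist_force: [-5.7, 0.6, 12.5]
```

```bash
python3 -m handwheel '[[[0,0,-0.005,0],[0,0,-0.007,0]]]' |sed -n 2,4p; python3 -m handwheel '[[[0,0,0,0],[0,0,0,0],[0,0,0,0],[0,0,0,0],[0,0,-0.1,0],[0,0,-0.3,0],[0,0,-0.6,0],[0,0,-0.85,0],[0,0.2,-1,0],[0,0.4,-1,0]]]' 78; python3 -m handwheel '[[[0,0.3,0,0],[-0.1,0.6,-0.1,0],[-0.2,0.9,-0.2,0],[-0.3,1,-0.2,0],[-0.4,1,-0.2,0],[-0.4,1,-0.2,0]]]' 85; python3 to.py .48 -.31 .29 .0235
```

```text
eef_pos: [0.5712, 0.0648, 0.0595]
eef_rot: [0.0, 1.0, 0.012, 0.0]
wrist_force: [-1.4, 0.0, 2.1]
time_s: 25.62
eef_pos: [0.5749, -0.016, 0.265]
eef_rot: [0.001, 1.0, 0.013, 0.004]
wrist_force: [0.5, -0.4, -1.0]
opening: 0.911
grasp_force: 0.0
time_s: 26.38
eef_pos: [0.497, -0.2175, 0.3009]
eef_rot: [0.001, 1.0, 0.011, 0.001]
wrist_force: [0.0, 1.0, 0.5]
opening: 1.0
grasp_force: 0.0
pos [ 0.497  -0.2175  0.3009] yaw 0.0221 q [-0.63  0.06  1.62  0.    1.46  0.92] open 1.0 F [0.  1.  0.5] t 26.4 
row [-0.0955  0.4606  0.0547] twist -0.001
```

```bash
python3 -m handwheel '[[[-0.05,0.25,0.05,0],[-0.1,0.46,0.05,0],[-0.1,0.46,0.05,0],[-0.1,0.46,0.05,0]]]'|sed -n 2p; python3 look.py c; python3 to.py .596 -.356 .16 .0235
```

```text
eef_pos: [0.4806, -0.3087, 0.2897]
w 3257 [372.  58.  39.]  [ 0.5964 -0.3556  0.0395] topz 0.067
w 418 [375.  56.  13.]  [ 0.5977 -0.3576  0.0395] topz 0.068
w 3098 [348. 253.  32.]  [ 0.4259 -0.3432  0.0395] topz 0.068
pos [ 0.4806 -0.3082  0.2896] yaw 0.0254 q [-0.78  0.13  1.56  0.    1.45  0.77] open 1.0 F [-0.7  0.  -0.1] t 27.0 
row [0.5704 0.2536 0.6485] twist 0.0013
```

```bash
python3 -m handwheel '[[[0.28,0.12,0.2,0],[0.571,0.254,0.4,0],[0.571,0.254,0.6,0],[0.571,0.254,0.8,0],[0.571,0.254,0.8,0],[0.571,0.254,0.8,0],[0.571,0.254,0.8,0]]]'>/dev/null;  python3 to.py .5964 -.3567 .031
```

```text
pos [ 0.5968 -0.3583  0.1328] yaw 0.0242 q [-0.71  0.54  1.36  0.    1.24  0.84] open 1.0 F [-0.5 -1.   0.7] t 27.9 
row [-0.0035 -0.0098  0.5089] twist 0.0
```

```bash
python3 -m handwheel '[[[0,-0.004,0.15,0],[0,-0.004,0.3,0],[0,-0.004,0.4,0],[0,-0.004,0.45,0],[0,-0.004,0.48,0],[0,-0.004,0.492,0],[0,-0.004,0.492,0]]]';  python3 -m handwheel '[[[0,0,0,0],[0,0,0,0],[0,0,0,0],[0,0,0,0],[0,0,0,0],[0,0,0,0],[0,0,0,0],[0,0,0,0]]]' 40;  python3 -m handwheel '[[[0,0,-0.05,0],[0,0,-0.2,0],[0,0,-0.45,0],[0,0,-0.7,0],[-0.06,-0.15,-0.95,0],[-0.16,-0.4,-1,0],[-0.25,-0.7,-1,0],[-0.4,-1,-1,0],[-0.4,-1,-1,0],[-0.4,-1,-1,0]]]'; python3 to.py .499 .064 .0605 .0235
```

```text
time_s: 28.72
eef_pos: [0.5957, -0.357, 0.0315]
eef_rot: [0.0, 1.0, 0.012, 0.0]
wrist_force: [0.1, -0.0, 0.1]
opening: 0.996
grasp_force: 0.0
time_s: 29.72
eef_pos: [0.5961, -0.3572, 0.0321]
eef_rot: [0.001, 1.0, 0.012, 0.001]
wrist_force: [0.8, 0.0, 5.5]
opening: 0.698
grasp_force: 65.2
time_s: 30.98
eef_pos: [0.5108, -0.1587, 0.2314]
eef_rot: [0.0, 1.0, 0.012, 0.0]
wrist_force: [0.6, -0.2, -1.1]
opening: 0.698
grasp_force: 64.9
pos [ 0.5108 -0.1587  0.2314] yaw 0.0246 q [-0.52  0.1   1.72 -0.    1.33  1.02] open 0.7 F [ 0.6 -0.2 -1.1] t 31.0 
row [-0.0323 -1.1153  0.8537] twist 0.0007
```

```bash
python3 -m handwheel '[[[0,-0.3,0,0],[0,-0.6,0,0],[-0.03,-0.9,0,0],[-0.033,-1,0,0],[-0.033,-1,0.05,0],[-0.033,-1,0.2,0],[-0.033,-1,0.2,0]]]' >/dev/null; python3 -m handwheel '[[[0,-0.05,0,0],[0,-0.11,0.1,0],[0,-0.115,0.3,0],[0,-0.115,0.45,0],[0,-0.115,0.55,0],[0,-0.115,0.6,0],[0,-0.115,0.62,0],[0,-0.115,0.63,0],[0,-0.115,0.63,0]]]'|sed -n 2,4p;python3 -m handwheel '[[[0,0,0.01,0],[0,0,0.018,0],[0,0,0.025,0],[0,0,0.029,0],[0,0,0.032,0],[0,0,0.032,0]]]'|sed -n 2,4p; python3 -m handwheel '[[[0,0,0.003,0],[0,0,0.003,0],[0,0,0.003,0]]]' |sed -n 2,4p
```

```text
eef_pos: [0.4992, 0.0641, 0.0655]
eef_rot: [0.0, 1.0, 0.012, 0.001]
wrist_force: [0.0, 0.3, -1.0]
eef_pos: [0.4988, 0.0641, 0.0591]
eef_rot: [0.0, 1.0, 0.012, 0.0]
wrist_force: [-1.7, -0.2, 5.7]
eef_pos: [0.4989, 0.0642, 0.0591]
eef_rot: [0.0, 1.0, 0.012, 0.0]
wrist_force: [-4.0, 0.2, 10.9]
```

```bash
python3 -m handwheel '[[[0,0,-0.003,0],[0,0,-0.006,0]]]' |sed -n 2,4p; python3 -m handwheel '[[[0,0,0,0],[0,0,0,0],[0,0,0,0],[0,0,0,0],[0,0,-0.1,0],[0,0,-0.3,0],[0,0,-0.6,0],[0,0,-0.85,0],[0,0.2,-1,0],[0,0.4,-1,0]]]' 78|sed -n 2p; python3 -m handwheel '[[[0,0.3,0,0],[-0.05,0.6,-0.1,0],[-0.1,0.9,-0.1,0],[-0.2,1,-0.1,0],[-0.2,1,-0.1,0],[-0.2,1,-0.1,0]]]' 85|sed -n 2p; python3 -m handwheel '[[[0,0.25,0.05,0],[-0.1,0.45,0.05,0],[-0.1,0.45,0.05,0],[-0.1,0.45,0.05,0]]]'|sed -n 2p; python3 look.py d; python3 to.py .4265 -.344 .16 .0235
```

```text
eef_pos: [0.4987, 0.0641, 0.0592]
eef_rot: [0.0, 1.0, 0.012, 0.0]
wrist_force: [-0.0, -0.2, -1.1]
eef_pos: [0.5023, -0.0168, 0.2627]
eef_pos: [0.4656, -0.2162, 0.2791]
eef_pos: [0.4482, -0.3059, 0.269]
w 3533 [355. 225.  35.]  [ 0.4266 -0.3438  0.0395] topz 0.068
top 100 [430. 259.   8.]  [ 0.436  -0.3521  0.0395] topz 0.075
pos [ 0.4483 -0.3057  0.2692] yaw 0.0258 q [-0.82  0.08  1.65  0.    1.4   0.73] open 0.99 F [0.8 0.6 0. ] t 37.0 
row [-0.1139  0.1886  0.5459] twist 0.0015
```

View pics/t_d.png

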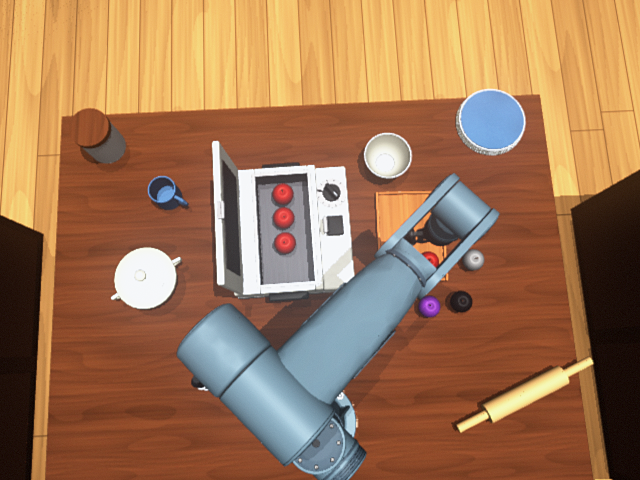

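Three apples stand in the pot at (283,194), (284,217) and (285,243). The last one is in the tray, under the wrist.

```bash
python3 -m handwheel '[[[-0.06,0.1,0.2,0],[-0.113,0.189,0.4,0],[-0.113,0.189,0.6,0],[-0.113,0.189,0.7,0],[-0.113,0.189,0.7,0],[-0.113,0.189,0.7,0]]]'>/dev/null;  python3 to.py .4266 -.3445 .031
```

```text
pos [ 0.4268 -0.3455  0.1304] yaw 0.025 q [-0.9   0.25  1.77  0.    1.13  0.65] open 0.99 F [-0.5 -0.2 -0.3] t 37.7 
row [-0.0014 -0.0058  0.4967] twist 0.0
```

```bash
python3 -m handwheel '[[[0,-0.002,0.15,0],[0,-0.002,0.3,0],[0,-0.002,0.4,0],[0,-0.002,0.45,0],[0,-0.002,0.48,0],[0,-0.002,0.488,0],[0,-0.002,0.488,0]]]';  python3 -m handwheel '[[[0,0,0,0],[0,0,0,0],[0,0,0,0],[0,0,0,0],[0,0,0,0],[0,0,0,0],[0,0,0,0],[0,0,0,0]]]' 40;  python3 -m handwheel '[[[0,0,-0.05,0],[0,0,-0.2,0],[0,0,-0.45,0],[0,0,-0.7,0],[0,-0.15,-0.95,0],[0,-0.4,-1,0],[0,-0.7,-1,0],[0,-1,-1,0],[0,-1,-1,0],[0,-1,-1,0]]]'; python3 to.py .427 .0615 .0605 .0235
```

```text
time_s: 38.58
eef_pos: [0.4262, -0.3456, 0.0322]
eef_rot: [0.0, 1.0, 0.012, 0.0]
wrist_force: [-0.1, 0.2, -0.2]
opening: 1.0
grasp_force: 0.0
time_s: 39.58
eef_pos: [0.4261, -0.3454, 0.0325]
eef_rot: [0.0, 1.0, 0.012, 0.0]
wrist_force: [-1.6, 1.7, 7.0]
opening: 0.694
grasp_force: 63.6
time_s: 40.83
eef_pos: [0.4212, -0.1452, 0.232]
eef_rot: [0.001, 1.0, 0.012, 0.0]
wrist_force: [0.2, 0.0, -1.0]
opening: 0.695
grasp_force: 65.2
pos [ 0.4212 -0.1452  0.232 ] yaw 0.0248 q [-0.6  -0.11  1.93 -0.    1.33  0.95] open 0.7 F [ 0.2  0.  -1. ] t 40.8 
row [ 0.054  -1.0336  0.8566] twist 0.0009
```

```bash
python3 -m handwheel '[[[0.02,-0.3,0,0],[0.04,-0.6,0,0],[0.055,-0.9,0,0],[0.055,-1,0,0],[0.055,-1,0.05,0],[0.055,-1,0.2,0],[0.055,-1,0.2,0]]]' >/dev/null; python3 -m handwheel '[[[0,-0.03,0,0],[0,-0.033,0.1,0],[0,-0.033,0.3,0],[0,-0.033,0.45,0],[0,-0.033,0.55,0],[0,-0.033,0.6,0],[0,-0.033,0.62,0],[0,-0.033,0.63,0],[0,-0.033,0.63,0]]]'|sed -n 2,4p;python3 -m handwheel '[[[0,0,0.01,0],[0,0,0.018,0],[0,0,0.025,0],[0,0,0.029,0],[0,0,0.032,0],[0,0,0.032,0]]]'|sed -n 2,4p; python3 -m handwheel '[[[0,0,0.003,0],[0,0,0.003,0]]]' |sed -n 2,4p
```

```text
eef_pos: [0.4277, 0.0615, 0.0661]
eef_rot: [0.0, 1.0, 0.012, 0.001]
wrist_force: [0.3, 0.7, -1.2]
eef_pos: [0.4272, 0.0616, 0.0596]
eef_rot: [0.0, 1.0, 0.012, -0.0]
wrist_force: [-3.1, -0.2, 4.8]
eef_pos: [0.4274, 0.0616, 0.0595]
eef_rot: [0.0, 1.0, 0.012, 0.0]
wrist_force: [-4.0, 0.0, 12.7]
```

```bash
python3 -m handwheel '[[[0,0,-0.003,0],[0,0,-0.006,0]]]' |sed -n 2,4p; python3 -m handwheel '[[[0,0,0,0],[0,0,0,0],[0,0,0,0],[0,0,0,0],[0,0,-0.1,0],[0,0,-0.3,0],[0,0,-0.6,0],[0,0,-0.85,0],[0,0,-1,0],[0,0,-1,0]]]' 78|sed -n 2p; python3 -m handwheel '[[[0,0,-0.25,0],[0,0,-0.5,0],[0.2,0,-0.75,0],[0.4,0,-0.8,0],[0.5,0,-0.8,0],[0.55,0,-0.8,0],[0.55,0,-0.8,0],[0.55,0,-0.8,0]]]' 0|sed -n 2p; python3 to.py .53 .265 .405 .0235
python3 - <<'E'
from h import *
from bench import ctrl
np.set_printoptions(precision=4,suppress=True)
c=ctrl.camera("top");s=ctrl.camera("scene");cv2.imwrite("pics/s_e.png",s["color"][:,:,::-1]);p=cloud(c)
m=(p[...,2]>.2)&(p[...,2]<.4)&(p[...,0]>.35)&(p[...,0]<.72)&(p[...,1]>.13)&(p[...,1]<.3)&(c["color"].min(2)>120)
for a,ce,b in blobs(m,60): q=p[b];print(a,ce,q.min(0),q.max(0),q[q[:,2]>q[:,2].max()-.02].mean(0))
E
```

```text
eef_pos: [0.4272, 0.0616, 0.0597]
eef_rot: [0.0, 1.0, 0.012, 0.0]
wrist_force: [0.1, 0.2, -1.5]
eef_pos: [0.4287, 0.0614, 0.2624]
eef_pos: [0.5364, 0.0643, 0.4193]
pos [0.5364 0.0643 0.4193] yaw 0.0239 q [-0.1   0.01  1.43 -0.    1.7   1.45] open 0.0 F [-0.1 -1.2  0.3] t 46.3 
row [-0.0079 -1.004   0.0715] twist 0.0002
937 [217.2978 206.2497] [0.3533 0.1961 0.3435] [0.7042 0.2203 0.3716] [0.5364 0.208  0.3569]
```

View pics/s_e.png

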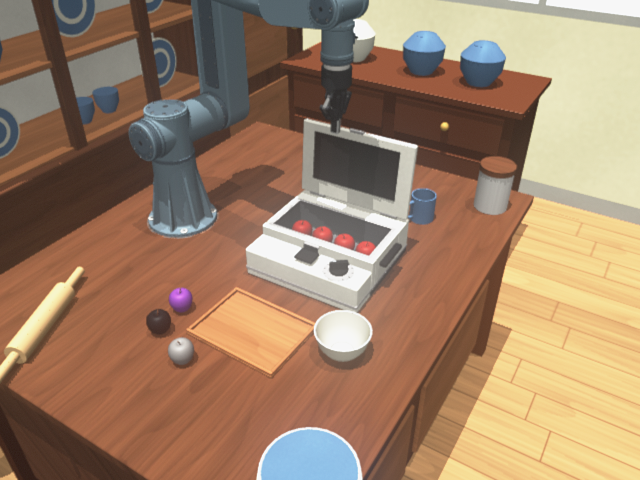

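All four apples sit in the pot (302-367, 228-248), the tray is empty, and the lid's top edge is at y≈.21, z≈.356. Next I go over the lid to get behind it.

```bash
python3 -m handwheel '[[[0,-0.25,0,0],[0,-0.5,0,0],[0,-0.75,0,0],[0,-1,0,0],[0,-1,0,0],[0,-1,0.1,0],[0,-1,0.25,0],[0,-1,0.38,0],[0,-1,0.38,0],[0,-1,0.38,0]]]'; python3 to.py .53 .222 .342 .0235
```

```text
time_s: 47.68
eef_pos: [0.5328, 0.2638, 0.3453]
eef_rot: [-0.0, 1.0, 0.012, 0.001]
wrist_force: [0.5, 0.1, -0.3]
opening: -0.003
grasp_force: 0.0
pos [0.5328 0.2638 0.3453] yaw 0.0233 q [ 0.26  0.16  1.42 -0.    1.56  1.81] open -0.0 F [ 0.5  0.1 -0.3] t 47.7 
row [-0.0188  0.2086  0.0162] twist -0.0002
```

```bash
python3 -m handwheel '[[[0,0.12,0,0],[0,0.2,0,0],[0,0.28,0,0],[0,0.36,0,0],[0,0.46,0.01,0],[0,0.46,0.01,0]]]'|sed -n 2,4p;  python3 -m handwheel '[[[0,0.07,0.02,0],[0,0.14,0.05,0],[0,0.21,0.07,0],[0,0.28,0.09,0],[0,0.34,0.12,0],[0,0.4,0.16,0],[0,0.46,0.2,0],[0,0.53,0.25,0],[0,0.53,0.25,0]]]'|sed -n 2,4p
```

```text
eef_pos: [0.5345, 0.1706, 0.3414]
eef_rot: [0.0, 1.0, 0.011, -0.0]
wrist_force: [0.4, 0.3, 0.4]
eef_pos: [0.5364, 0.0652, 0.2903]
eef_rot: [0.0, 1.0, 0.011, -0.001]
wrist_force: [-0.4, 0.8, -0.1]
```

```bash
python3 - <<'E'
from bench import ctrl
import cv2
c=ctrl.camera("scene");cv2.imwrite("pics/s_f.png",c["color"][100:340,180:500,::-1])
E
python3 to.py .53 .02 .245
```

```text
pos [0.5367 0.0658 0.291 ] yaw 0.0228 q [-0.1   0.06  1.63  0.    1.45  1.45] open -0.0 F [-1.4  0.4 -0.3] t 49.6 
row [-0.0382  0.228   0.2299] twist 0.0
```

View pics/s_f.png

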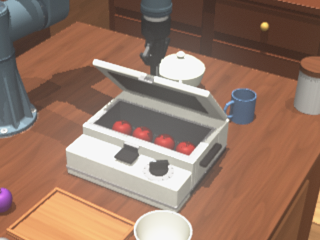

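The lid is down to about 0.8 rad, following the fingertips. I continue along the arc.

```bash
python3 -m handwheel '[[[0,0.06,0.05,0],[0,0.12,0.11,0],[0,0.17,0.17,0],[0,0.22,0.23,0],[0,0.25,0.29,0],[0,0.28,0.35,0],[0,0.31,0.415,0],[0,0.33,0.48,0],[0,0.34,0.53,0],[0,0.35,0.57,0]]]'|sed -n 2,4p; python3 -m handwheel '[[[0,0,0.03,0],[0,0.01,0.06,0],[0,0.01,0.085,0],[0,0.01,0.1,0],[0,0.01,0.115,0],[0,0.01,0.13,0],[0,0.01,0.13,0]]]' |sed -n 2,4p
```

```text
eef_pos: [0.5387, -0.0039, 0.1771]
eef_rot: [-0.0, 1.0, 0.012, -0.0]
wrist_force: [-0.3, 0.2, 1.4]
eef_pos: [0.5389, -0.0061, 0.1519]
eef_rot: [0.0, 1.0, 0.012, 0.0]
wrist_force: [-0.7, -1.7, 1.6]
```

```bash
for i in 1; do python3 -m handwheel '[[[0,0,0.005,0],[0,0,0.01,0],[0,0,0.015,0],[0,0,0.015,0]]]'|sed -n 2,4p; python3 -m handwheel '[[[0,0,0.005,0],[0,0,0.01,0],[0,0,0.01,0]]]'|sed -n 2,4p;  python3 -m handwheel '[[[0,0,0.005,0],[0,0,0.008,0],[0,0,0.008,0]]]'|sed -n 2,4p; done
```

```text
eef_pos: [0.5386, -0.0054, 0.1484]
eef_rot: [-0.0, 1.0, 0.012, -0.0]
wrist_force: [0.7, -0.3, 0.4]
eef_pos: [0.5386, -0.0055, 0.1468]
eef_rot: [-0.0, 1.0, 0.012, -0.0]
wrist_force: [-1.6, 0.6, 5.8]
eef_pos: [0.5386, -0.0055, 0.1457]
eef_rot: [-0.0, 1.0, 0.012, -0.0]
wrist_force: [-3.3, 0.7, 7.7]
```

```bash
python3 -m handwheel '[[[0,0,0.005,0],[0,0,0.008,0],[0,0,0.008,0]]]'|sed -n 2,4p; python3 -m handwheel '[[[0,0,0.004,0],[0,0,0.006,0],[0,0,0.006,0]]]'|sed -n 2,4p
```

```text
eef_pos: [0.5387, -0.0056, 0.1446]
eef_rot: [-0.0, 1.0, 0.012, -0.0]
wrist_force: [-6.0, 1.6, 11.9]
eef_pos: [0.5387, -0.0056, 0.1438]
eef_rot: [-0.0, 1.0, 0.012, -0.0]
wrist_force: [-6.3, 1.4, 14.6]
```

```bash
python3 -m handwheel '[[[0,0,-0.02,0],[0,0,-0.05,0],[0,0,-0.2,0],[0,0.1,-0.5,0],[0,0.3,-0.8,0],[0,0.5,-1,0],[0,0.5,-1,0],[0,0.5,-1,0]]]' |sed -n 2,4p; python3 - <<'E'
from h import *
from bench import ctrl
np.set_printoptions(precision=4,suppress=True)
o=ctrl.get_obs();c=ctrl.camera("wrist");c["pose"]=wpose(c,o);np.savez("w_g.npz",**c)
cv2.imwrite("pics/w_g.png",c["color"][:,:,::-1])
t=ctrl.camera("top");np.savez("t_g.npz",**t);p=cloud(t)
for x in (.40,.45,.6,.65):
  for y in (.15,.1,.05,0,-.03):
    m=(abs(p[...,0]-x)<.012)&(abs(p[...,1]-y)<.012);print(np.median(p[m][:,2]).round(4),end=" ")
  print()
E
```

```text
eef_pos: [0.5408, -0.1057, 0.3414]
eef_rot: [-0.0, 1.0, 0.011, -0.0]
wrist_force: [0.2, 0.9, -1.2]
0.1427 0.143 nan 0.6935 0.7011 
0.1431 0.1434 0.142 0.6988 0.6709 
0.1425 0.1434 0.1428 0.1426 0.0937 
0.1431 0.1427 0.1435 0.1429 0.1398
  return _methods._mean(a, axis=axis, dtype=dtype,
  ret = ret.dtype.type(ret / rcount)
```

View pics/w_g.png

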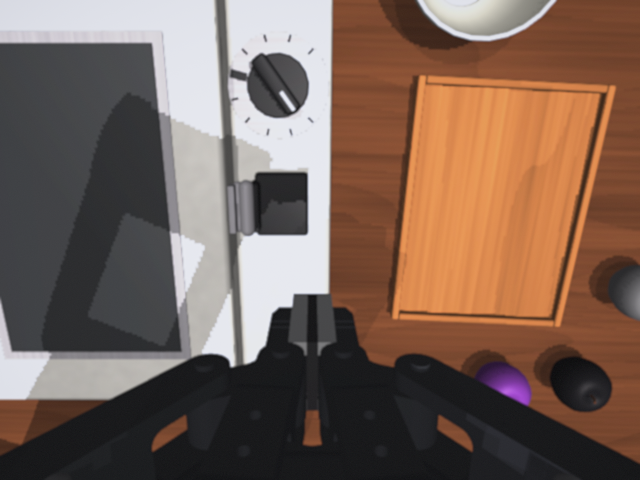

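The lid lies flat and level at z=.143 in depth (bias +2 to 3 mm) and stays shut. The dial is at (277,86) with its white line running to (297,110), and the long mark is at (238,74). Next I measure the dial.

```bash
cat > dial.py <<'E'
import sys
from h import *
np.set_printoptions(precision=4,suppress=True)
c=load(sys.argv[1]);x0,x1,y0,y1=map(int,sys.argv[2:6])
h=cv2.cvtColor(c["color"],cv2.COLOR_RGB2HSV).astype(int);V=h[...,2]
win=np.zeros(V.shape,bool);win[y0:y1,x0:x1]=True
sk=sorted(blobs(win&(V<100),20),key=lambda t:-t[0])
for a,ce,m in sk[:3]: print("dark",a,ce,"plate-plane",plane(c,ce,.094)[0])
skirt=sk[0];cn=max(cv2.findContours(skirt[2].astype(np.uint8),cv2.RETR_EXTERNAL,cv2.CHAIN_APPROX_NONE)[0],key=cv2.contourArea)
W=plane(c,cn[:,0],.100)[:,:2]
(cx,cy),r=cv2.minEnclosingCircle(W.astype(np.float32));print("skirt centre",cx,cy,"r",r)
hull=cv2.convexHull(cn)
fill=cv2.fillPoly(np.zeros(V.shape,np.uint8),[hull],1).astype(bool)
fill=cv2.erode(fill.astype(np.uint8),np.ones((3,3))).astype(bool)
p=cloud(c);bar=fill&(p[...,2]>.118)&(p[...,2]<.135)
if bar.sum()>30:
    q=p[bar][:,:2];r_=cv2.minAreaRect(q.astype(np.float32));print("bar",bar.sum(),r_)
wl=max(blobs(fill&(V>140),5),key=lambda t:t[0]);q=plane(c,np.argwhere(wl[2])[:,::-1],.125)[:,:2]
m=q.mean(0);u=np.linalg.svd(q-m)[2][0];ctr=np.array([cx,cy])
if len(sys.argv)>7: ctr=np.array([float(sys.argv[6]),float(sys.argv[7])])
if u@(m-ctr)<0:u=-u
e=((q-m)@u).max();print("white",wl[0],wl[1],"mean",m,"end",m+u*e,"r_end",np.hypot(*(m+u*e-ctr)))
cw=lambda d:-np.degrees(np.arctan2(d[1],d[0]))%360
print("cw angle from +x: line",cw(u),"centre->mean",cw(m-ctr),"bar?")
for a,ce,mm in sk[1:4]:
    g=plane(c,ce,.094)[0][:2]-ctr;print("mark?",a,cw(g),"dist",np.hypot(*g))
E
python3 dial.py w_g.npz 226 330 30 140; python3 to.py .63 -.085 .2
```

```text
dark 3016 [275.1197  83.374 ] plate-plane [ 0.6344 -0.0721  0.094 ]
dark 155 [227.5419 121.2452] plate-plane [ 0.603  -0.0314  0.094 ]
skirt centre 0.633500874042511 -0.06713509559631348 r 0.032149456441402435
bar 1091 ((0.6324325203895569, -0.0745982751250267), (0.04887820780277252, 0.012987153604626656), 37.32081604003906)
white 120 [244.7333  68.075 ] mean [ 0.6429 -0.0516] end [ 0.6402 -0.0446] r_end 0.02347480867280465
cw angle from +x: line 248.72722068755718 centre->mean 301.2314275375627 bar?
mark? 155 229.43348377711564 dist 0.04697745707486866
pos [ 0.5403 -0.1047  0.3402] yaw 0.0244 q [-0.41  0.06  1.54  0.    1.55  1.14] open 0.0 F [-0.1  1.3 -0.3] t 54.8 
row [ 0.4528 -0.086   0.6996] twist 0.0
```

```bash
python3 - <<'E'
from h import *
ctr=np.array([.6324,-.0746])
for f,w in (("w_g.npz",(229,246,64,84)),("w1.npz",(172,192,18,38))):
    c=load(f);V=c["color"].max(2).astype(int);m=np.zeros(V.shape,bool);m[w[2]:w[3],w[0]:w[1]]=True
    for a,ce,b in blobs(m&(V<110),15):
        for z in (.092,.096):
            g=plane(c,ce,z)[0][:2];d=g-ctr;print(f,a,ce.round(1),g,np.hypot(*d),-np.degrees(np.arctan2(d[1],d[0]))%360)
E
python3 to.py .6324 -.0746 .2 0.65; python3 to.py .6324 -.0746 .2 -0.919
```

```text
w_g.npz 109 [237.6  74.8] [ 0.6405413 -0.0406199] 0.034941780446069014 283.4735334067825
w_g.npz 109 [237.6  74.8] [ 0.64023166 -0.04127671] 0.03423122101663451 283.22566571904895
w1.npz 164 [180.1  27.9] [ 0.6410898  -0.03732321] 0.03827625129157586 283.12219149318014
w1.npz 164 [180.1  27.9] [ 0.64041786 -0.03845399] 0.037024586715036875 282.5067679334044
pos [ 0.5403 -0.1047  0.3402] yaw 0.0244 q [-0.41  0.06  1.54  0.    1.55  1.14] open 0.0 F [-0.1  1.3 -0.3] t 54.8 
row [ 0.4661 -0.1377  0.6997] twist -0.417
pos [ 0.5403 -0.1047  0.3402] yaw 0.0244 q [-0.41  0.06  1.54  0.    1.55  1.14] open 0.0 F [-0.1  1.3 -0.3] t 54.8 
row [ 0.4661 -0.1377  0.6997] twist 0.629
```

```bash
python3 -m handwheel '[[[0.15,-0.05,0.1,-0.125],[0.3,-0.1,0.2,-0.25],[0.466,-0.138,0.35,-0.375],[0.466,-0.138,0.35,-0.5],[0.466,-0.138,0.35,-0.625],[0.466,-0.138,0.35,-0.75],[0.466,-0.138,0.35,-0.875],[0.466,-0.138,0.35,-1],[0.466,-0.138,0.35,-1]]]' 30|sed -n 2,3p; python3 -m handwheel '[[[0,0,0,-0.12],[0,0,0,-0.24],[0,0,0,-0.36],[0,0,0,-0.48],[0,0,0,-0.6],[0,0,0,-0.72],[0,0,0,-0.84],[0,0,0,-0.96],[0,0,0,-1],[0,0,0,-1]]]'|sed -n 2,3p; python3 -m handwheel '[[[0,0,0,-0.12],[0,0,0,-0.24],[0,0,0,-0.36],[0,0,0,-0.48],[0,0,0,-0.511],[0,0,0,-0.511],[0,0,0,-0.511]]]'; python3 to.py .6324 -.0746 .112 3.7926
```

```text
eef_pos: [0.6329, -0.0745, 0.2705]
eef_rot: [-0.001, 0.724, 0.69, -0.001]
eef_pos: [0.6332, -0.0752, 0.2713]
eef_rot: [-0.001, 0.061, 0.998, 0.0]
time_s: 58.08
eef_pos: [0.6335, -0.0757, 0.272]
eef_rot: [-0.0, -0.318, 0.948, 0.0]
wrist_force: [-0.5, -0.4, 0.5]
opening: 0.35
grasp_force: 0.0
pos [ 0.6335 -0.0757  0.272 ] yaw -2.4953 q [-0.3   0.3   1.4   0.    1.44 -2.52] open 0.35 F [-0.5 -0.4  0.5] t 58.1 
row [0.0009 0.0074 0.8001] twist -0.0031
```

```bash
python3 -m handwheel '[[[0,0.007,0.2,0],[0,0.007,0.4,0],[0,0.007,0.55,0],[0,0.007,0.65,0],[0,0.007,0.65,0]]]'|sed -n 2,4p; python3 -m handwheel '[[[0,0,0.06,0],[0,0,0.1,0],[0,0,0.13,0],[0,0,0.15,0],[0,0,0.15,0],[0,0,0.15,0]]]'|sed -n 2,4p;python3 to.py .6324 -.0746 .112 3.7926
```

```text
eef_pos: [0.6318, -0.0745, 0.1407]
eef_rot: [-0.001, -0.318, 0.948, 0.001]
wrist_force: [0.8, -0.8, -0.2]
eef_pos: [0.633, -0.0749, 0.1126]
eef_rot: [0.0, -0.319, 0.948, -0.0]
wrist_force: [-0.7, 0.9, -0.8]
pos [ 0.633  -0.0749  0.1126] yaw -2.4929 q [-0.3   0.45  1.54 -0.    1.16 -2.52] open 0.35 F [-0.7  0.9 -0.8] t 59.5 
row [0.0016 0.0028 0.0029] twist -0.0015
```

```bash
python3 -m handwheel '[[[0,0,0,0],[0,0,0,0],[0,0,0,0],[0,0,0,0],[0,0,0,0],[0,0,0,0]]]' 5; python3 -m handwheel '[[[0,0,0,0.05],[0,0,0,0.1],[0,0,0,0.15],[0,0,0,0.15]]]'; python3 to.py .6324 -.0746 .112
```

```text
time_s: 60.2
eef_pos: [0.6332, -0.075, 0.1128]
eef_rot: [0.0, -0.319, 0.948, -0.0]
wrist_force: [0.4, -2.4, 6.0]
opening: 0.134
grasp_force: 62.2
time_s: 60.7
eef_pos: [0.6332, -0.075, 0.1128]
eef_rot: [0.0, -0.21, 0.978, -0.0]
wrist_force: [0.1, -1.7, 4.7]
opening: 0.134
grasp_force: 62.3
pos [ 0.6332 -0.075   0.1128] yaw -2.7189 q [-0.3   0.45  1.54 -0.    1.16 -2.3 ] open 0.13 F [ 0.1 -1.7  4.7] t 60.7 
row [0.0027 0.0036 0.0042] twist 0.0
```

```bash
python3 -m handwheel '[[[0,0,0,0.1],[0,0,0,0.2],[0,0,0,0.3],[0,0,0,0.4],[0,0,0,0.5],[0,0,0,0.6],[0,0,0,0.7],[0,0,0,0.8],[0,0,0,0.8],[0,0,0,0.8]]]'|sed -n 2,4p;  python3 -m handwheel '[[[0,0,0,0.1],[0,0,0,0.2],[0,0,0,0.3],[0,0,0,0.4],[0,0,0,0.5],[0,0,0,0.6],[0,0,0,0.66],[0,0,0,0.68],[0,0,0,0.68],[0,0,0,0.68]]]'; python3 to.py .6324 -.0746 .112 1.3387
```

```text
eef_pos: [0.6333, -0.0748, 0.1128]
eef_rot: [0.001, 0.379, 0.926, 0.0]
wrist_force: [1.3, -0.5, 5.1]
time_s: 63.2
eef_pos: [0.6335, -0.0748, 0.1129]
eef_rot: [0.001, 0.782, 0.623, 0.001]
wrist_force: [2.2, -1.6, 5.1]
opening: 0.136
grasp_force: 62.2
pos [ 0.6335 -0.0748  0.1129] yaw 1.3462 q [-0.3   0.45  1.54  0.    1.16 -0.08] open 0.14 F [ 2.2 -1.6  5.1] t 63.2 
row [-0.0004 -0.0056  0.0043] twist 0.005
```

```bash
python3 -m handwheel '[[[0,0,0,0.005],[0,0,0,0.005],[0,0,0,0.005]]]'|sed -n 2p; python3 -m handwheel '[[[0,0,0,0],[0,0,0,0],[0,0,0,0],[0,0,-0.1,0],[0,0,-0.3,0],[0,0,-0.6,0],[-0.1,0,-0.9,0],[-0.3,0,-0.9,0],[-0.3,0,-0.9,0],[-0.3,0,-0.9,0]]]' 30|sed -n 2p; python3 - <<'E'
from h import *
from bench import ctrl
o=ctrl.get_obs();c=ctrl.camera("wrist");c["pose"]=wpose(c,o);np.savez("w_h.npz",**c)
cv2.imwrite("pics/w_h.png",c["color"][:,:,::-1])
P=np.linalg.inv(c["pose"])@np.array([.6324,-.0746,.11,1]);print((c["K"]@P[:3]/P[2]))
E
```

```text
eef_pos: [0.6335, -0.0748, 0.1129]
eef_pos: [0.6187, -0.1329, 0.2927]
[312.90427915 130.61428138   1.        ]
```

View pics/w_h.png

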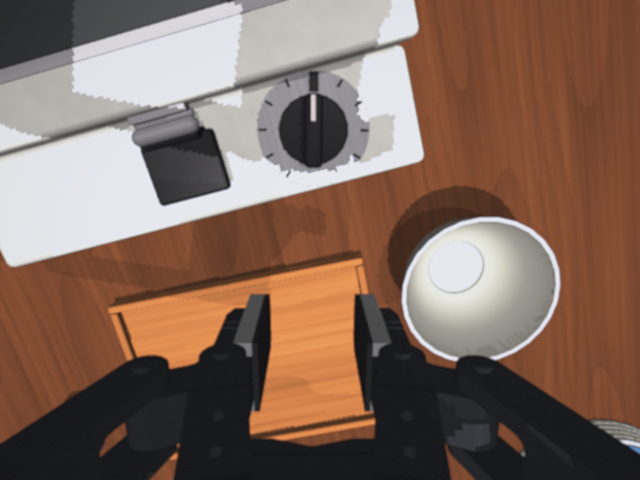

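The white line at (313,108) points straight at the long mark at (314,80). I do a numeric check and, if it holds, hand in.

```bash
python3 - <<'E'
from h import *
c=load("w_h.npz");p=cloud(c);V=c["color"].max(2).astype(int);S=c["color"].min(2).astype(int)
def win(a,b,d,e):
    m=np.zeros(V.shape,bool);m[d:e,a:b]=True;return m
bar=win(275,350,85,175)&(p[...,2]>.118)&(p[...,2]<.135)
r=cv2.minAreaRect(p[bar][:,:2].astype(np.float32));print(r);ctr=np.array(r[0])
mk=max(blobs(win(305,323,68,90)&(V<100),8),key=lambda t:t[0])
cw=lambda d:-np.degrees(np.arctan2(d[1],d[0]))%360
g=plane(c,mk[1],.094)[0][:2]-ctr;print("mark",mk[:2],cw(g),np.hypot(*g))
w=max(blobs(win(305,322,92,125)&(S>120),8),key=lambda t:t[0]);q=plane(c,np.argwhere(w[2])[:,::-1],.125)[:,:2]
print("line",w[:2],cw(q.mean(0)-ctr))
t=cloud(ctrl.camera("top")) if 0 else None
E
```

```text
((0.6326005458831787, -0.07442368566989899), (0.04955657199025154, 0.012664115987718105), 76.32919311523438)
mark (np.int32(173), array([313.05780347,  79.9132948 ])) 283.3169001505869 0.034979809806609634
line (np.int32(133), array([313.        , 107.19548872])) 282.8538259857556
```

Pointer and mark agree within about 0.5°, the lid is shut, and the robot is clear of everything.

```bash
python3 -c "
from bench import ctrl
print(ctrl.hand_in())"
```

```text
the job is handed in; nothing more can be done
None
```

The job is handed in: all four apples that were in the tray were set down gently in the pot, the lid is shut and holding by itself, and the dial's white pointer stands on the long mark to within about 0.5°.

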